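# Air the battery locker: open the top half of its split door

### The job

The charger in the bench-top battery locker needs airing. Slide back the bolt of the top half of the split door first, then swing the top half wide open, about square to the locker's front or farther, and let go of it. The bottom half must stay shut and bolted so the battery stays secured, and the things lying on the bench must be left alone.

Things in the scene. Friction and masses are not known exactly. Their poses are not given: they have to be found in the camera images.
- locker: Fixed dark steel locker 320 mm wide, 200 deep, 300 high, closed roof. Origin: middle of the front face's lower edge, on the bench; x points into the locker (front looks along -x), y to the left of someone facing the front, z up. Split door flush in the front: halves 260 x 130 x 14 mm, one above the other, 4 mm gap, hinged at the right, bolted at the left to a 28 mm upright.
- upper_door (a joint): Angle of the white top half (heights 155 to 285 mm), rad: 0 shut, grows as it swings outwards, stop at 2.0. A friction hinge (0.12 N m) keeps it where it is left. Its bolt, when shot, really holds it.
- upper_door_hinge (a point): Point on the vertical hinge axis of the top half, in the plane of the front face, at handle height (260 mm).
- upper_door_handle (a point): Middle of the top half's black pull bar: level, round, 12 mm thick, 90 mm between its two end legs, parallel to the door, its axis 50 mm in front of the face (44 mm clear gap behind it), this point 120 mm along the door from the hinge axis, at height 260 mm (40 mm below the roof top). Moves with the door; can be hooked or pinched from above.
- upper_bolt (a joint): Travel of the top half's bolt, m: 0 fully shot into its keep on the left upright, grows as it slides to the right (towards the hinges), stop at 0.038; clear of the keep from about 0.020. Sliding friction 3 N; it stays where it is left. It starts shot (0 to 0.006).
- upper_bolt_knob (a point): Middle of the red knob of the top half's bolt: a round peg 18 mm thick sticking straight out to 70 mm from the face (this point 55 mm from it), at height 260 mm, 235 mm along the door from the hinge axis when fully shot. The steel keep on the upright, left of it, stands 31 mm out. Push the knob right, towards the hinges; the handle's leg lies 17 mm beyond its travel.
- lower_door (a joint): Angle of the grey bottom half (heights 20 to 150 mm), rad: 0 shut, as it starts and must stay.
- lower_bolt (a joint): Travel of the bottom half's bolt, m: 0 fully shot, starts at 0 to 0.006 and must be left alone; stop at 0.038.
- lower_bolt_knob (a point): Middle of the red knob of the bottom half's bolt, alike and straight below the upper one, at height 125 mm. The bottom half has a like black handle too.
- multimeter: Bystander: yellow multimeter lying flat, 150 x 75 x 36 mm, origin at the middle of its underside.
- scissors: Bystander: scissors with blue handles lying flat, about 180 mm long, 12 mm high, origin on the underside near the pivot.
- spray_can: Bystander: upright blue spray can with a pale top, 60 mm diameter, 120 mm high (lower than the top half, which swings over it), origin at the middle of its underside.

How it is judged:
By the outcome, as a careful person would: the job done as asked, in the order asked, and still so for the second after the job is handed in, with the robot touching nothing.
It also fails if it takes over 53 s, if anything falls off the work surface, if the arm or the gripper's body presses on something with over 40 N, if the wrist force passes 120 N, or if a joint passes its speed limit or range.

### The arm

A 6-joint arm with a two-finger parallel gripper is mounted at the origin on the work surface. World frame = base frame: x ahead of the robot, y to its left, z up, the work surface at z = 0. Lengths are in m, angles in rad, forces in N, time in s.
With the tool pointing down it reaches from about 0.375 to 0.975 m from the base axis. Payload 3.8 kg.
Tool frame: the origin (TCP) lies midway between the tips of the shut fingers; the grasp point (between the pads) lies 19 mm behind it; z points along the fingers, y is the line along which they close (so a half turn about z gives the same grasp; the last joint's range is limited). The gripper opens to 88 mm and grips with 3 to 60 N. Pads are 18 mm wide; open, the fingers measure 123 mm over their backs; the gripper's body (75 mm by 187 mm) begins 45 mm behind the grasp point.
Start: joints at [1.278, 0.264, 1.604, -0, 1.274, -0.037], TCP at [0.171, 0.653, 0.239] pointing down, gripper open.
Joint ranges: [-2.63, 2.63], [-0.94, 2.18], [0.31, 2.57], [-1.31, 4.45], [0, 2.66], [-2.55, 2.55]. Speed limits (rad/s): [2.57, 2.57, 3.14, 3.14, 3.14, 3.14].

### API

Orientations are given as a rotation vector (axis times angle).
In Python, from cell import manip, inverse_kinematics, cams, order gives the robot as it stands. Calls block until the motion is done:
- manip.move_pose(position, orientation): joint-space move of the TCP to a pose.
- manip.move_linear(position, rate=0.15, rot=None): straight line of the TCP; rot=None keeps the orientation; rate is the mean speed in m/s.
- manip.set_joints(angles): joint-space move.
- manip.set_gripper(opening, force=None): finger opening in m; force is the grip in N (None keeps the last); returns when the fingers have stopped.
- manip.dwell(seconds).
- inverse_kinematics(position, orientation): joint angles nearest the present ones, or None.
- manip.state(): the state.
- cams.capture(name): name is "scene" or "side" or "wrist"; returns a dict with "image" (400x640x3 uint8, blue, green, red), "z_map" (400x640 float32, m along the optical axis (not along the pixel's ray), 0 where there is no reading), "intrinsics" (3x3 intrinsics, pixels), "position" and "orientation" of the camera in the world; the wrist camera has in their place "T_tool_cam" (4x4, takes a point from camera to tool coordinates, whose origin is the TCP and whose axes are the flange's). Camera axes: x right, y down, z forward; pixel columns grow to the right and rows downward; lengths in m; the calibration is good to about 2 mm. A picture is of the moment at which its call begins: read the wrist's pose just before it.
A pose or a line that the arm cannot do raises manip.IKError and nothing moves.
- order.close_job(): hands the job in; it is judged then, once.
The state is a dict: "clock": time; "joint_pos": joint angles; "joint_velocities": joint speeds; "tau": joint torques, N m; "tool_pos": TCP position; "tcp_rot": TCP orientation; "contact_force": force on the tool from outside, world axes, zero at the start; "moment": the same for the moment, N m; "gripper_width": finger opening in m; "grasp_force": force on a finger pad.
Only numpy, scipy, OpenCV 4.12 (cv2) and the standard library are available. Lean on these libraries where they do the work, as an engineer would, in place of code of your own. Each camera call takes 0.05 s, during which the arm holds its last target. There are 200 camera calls.

## Working session

There is one attempt and no reset: what is moved stays moved. The work goes in short steps, each a Python script; the robot and the scene stay as the last script left them, time stands still between calls to the robot, and variables do not carry over. Pictures are saved under pics/ and viewed, at most 10 in all, crops included, and the job is handed in when it is done.

```bash
mkdir -p pics; python3 - <<'E'
from cell import manip,cams
import cv2,numpy as np
np.set_printoptions(precision=4,suppress=True)
for n in("scene","side"):
    c=cams.capture(n);cv2.imwrite(f"pics/{n}0.png",c["image"]);np.savez(f"{n}0.npz",**c)
    print(n,c["intrinsics"],c["position"],c["orientation"])
s=manip.state();print(s["clock"],s["tool_pos"],s["tcp_rot"])
E
```

```text
scene [[482.6649   0.     306.6417]
 [  0.     482.6649 208.288 ]
 [  0.       0.       1.    ]] [1.3458 0.0571 0.8003] [-1.7827 -1.5437  0.7697]
side [[485.9336   0.     320.0206]
 [  0.     485.9336 196.9164]
 [  0.       0.       1.    ]] [0.1213 1.0007 0.7302] [-0.5833  2.4611 -1.4027]
0.1 [0.1706 0.6524 0.2375] [-0.4007 -3.1156  0.0031]
```

View pics/scene0.png

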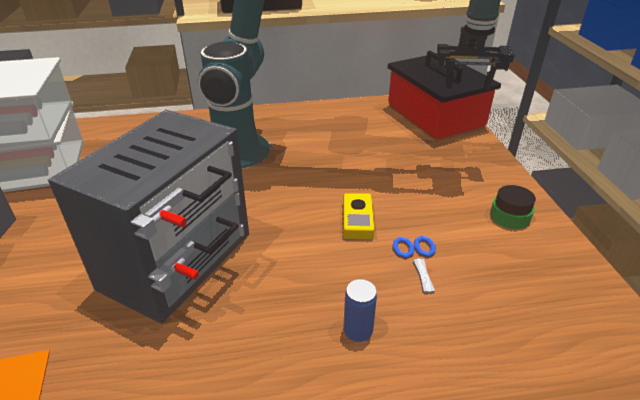

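View pics/side0.png

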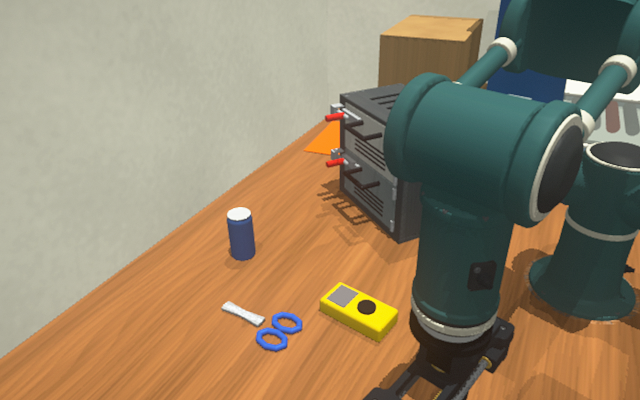

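The scene view shows the locker on the left, its front facing +y and hinges nearest the robot. The roof corners are near (53,182), (167,111), (238,130) and (135,217), and the red knobs at (172,217) and (186,270). The meter, scissors and can stand in front. The side view shows the upper red knob at (335,117).

```bash
cat > h.py <<'E'
import numpy as np,cv2
from scipy.spatial.transform import Rotation as R
np.set_printoptions(precision=4,suppress=True)
def rays(c,px):
    px=np.atleast_2d(px).astype(float);K=c["intrinsics"]
    d=np.c_[(px-K[:2,2])/[K[0,0],K[1,1]],np.ones(len(px))]
    o=np.array(c["orientation"]);r=R.from_rotvec(o) if o.shape==(3,) else R.from_matrix(o)
    return r.apply(d)
def plane(c,px,z):
    d=rays(c,px);p=np.array(c["position"]);return p+d*((z-p[2])/d[:,2])[:,None]
def cloud(c,m):
    v,u=np.nonzero(m&(c["z_map"]>0));return np.array(c["position"])+rays(c,np.c_[u,v])*c["z_map"][v,u][:,None]
E
python3 - <<'E'
from h import *
c=dict(np.load("scene0.npz"));s=dict(np.load("side0.npz"))
print("roof",plane(c,[[53,182],[167,111],[238,130],[135,217]],.3)[:,:2])
al=np.ones((400,640),bool)
P=cloud(c,al)
r=P[(abs(P[:,2]-.3)<.006)&(P[:,0]>.2)&(P[:,1]<0.1)]
print(len(r), cv2.minAreaRect(r[:,:2].astype(np.float32)), cv2.boxPoints(cv2.minAreaRect(r[:,:2].astype(np.float32))))
for n,k in(("c",c),("s",s)):
    h=cv2.cvtColor(k["image"],cv2.COLOR_BGR2HSV)
    m=(((h[...,0]<6)|(h[...,0]>174))&(h[...,1]>170)&(h[...,2]>90)).astype(np.uint8)
    N,l,st,ce=cv2.connectedComponentsWithStats(m)
    for i in range(1,N):
        if 25<st[i,4]<800:
            q=cloud(k,l==i);print(n,st[i],ce[i],np.median(q,0),q.min(0),q.max(0))
    for nm,lo,hi in(("yellow",(22,150,100),(34,255,255)),("blue",(105,150,60),(125,255,255))):
        m=cv2.inRange(h,lo,hi);N,l,st,ce=cv2.connectedComponentsWithStats(m)
        for i in range(1,N):
            if st[i,4]>100:
                q=cloud(k,l==i);print(n,nm,st[i],np.median(q,0),q.min(0),q.max(0))
E
```

```text
roof [[ 0.5626 -0.3143]
 [ 0.3059 -0.132 ]
 [ 0.4223  0.0268]
 [ 0.6913 -0.1496]]
9015 ((0.4821915626525879, -0.152828186750412), (0.20535176992416382, 0.32372382283210754), 53.4020881652832) [[ 0.291  -0.1388]
 [ 0.5509 -0.3318]
 [ 0.6734 -0.1669]
 [ 0.4135  0.0261]]
c [160 210  27  17 236] [172.839  217.8941] [ 0.6589 -0.0967  0.2657] [ 0.5725 -0.1205  0.1977] [ 0.6758 -0.0749  0.2705]
c [175 263  24  16 208] [186.3894 270.75  ] [ 0.6569 -0.0964  0.1314] [ 0.5743 -0.1196  0.0533] [ 0.6744 -0.0746  0.1361]
c yellow [343 193  31  46 947] [0.4202 0.2986 0.0339] [ 0.2766  0.255  -0.0037] [0.4861 0.3518 0.0439]
c blue [ 579    0   61   69 2714] [-0.1837  1.3114  0.2492] [-0.3465  1.2968  0.177 ] [0.0037 1.422  0.326 ]
c blue [393 236  42  21 373] [0.5326 0.4164 0.0099] [0.4943 0.3637 0.0049] [0.5644 0.4629 0.0149]
s [326 113  18   8  97] [334.3711 116.268 ] [ 0.6497 -0.0932  0.2651] [ 0.6348 -0.1163  0.2552] [ 0.6693 -0.0727  0.2708]
s [326 158  18   9  97] [334.6289 162.0928] [ 0.6496 -0.0906  0.1305] [ 0.6333 -0.1156  0.1174] [ 0.6712 -0.0722  0.1367]
s yellow [ 320  282   78   60 2017] [0.3848 0.3305 0.0351] [ 0.3262  0.2326 -0.0011] [0.4948 0.3557 0.0459]
s blue [ 487   70   67   33 1047] [ 0.3048 -1.278   0.0534] [ 0.1818 -1.3047 -0.0066] [ 0.4484 -1.2567  0.1208]
s blue [256 313  46  37 612] [0.5263 0.425  0.0116] [0.4923 0.3669 0.0047] [0.5631 0.4677 0.016 ]
```

```bash
cat >> h.py <<'E'
A0=np.arctan2(-.193,.2599)   # direction of locker +y (left)
F0=np.array([.542,-.072])
def L(x_out,y,z,F=F0,A=A0):   # metres out from face, left, height
    l=np.array([np.cos(A),np.sin(A)]);n=np.array([-l[1],l[0]])
    return np.r_[F+y*l+x_out*n,z]
def rot(a,s=1):  # tool down, tool y along direction a (+-)
    y=s*np.array([np.cos(a),np.sin(a),0]);z=np.array([0,0,-1.]);return R.from_matrix(np.c_[np.cross(y,z),y,z]).as_rotvec()
E
python3 - <<'E'
from h import *
from cell import manip,cams,inverse_kinematics as ik
c=dict(np.load("scene0.npz"))
print("can",plane(c,[[361,290]],.12))
print("A",np.degrees(A0))
for s in(1,-1):
    for nm,p,a in(("push",L(.052,.14,.245),A0),("hov",L(.08,.105,.40),A0),("hook0",L(.022,-.01,.245),A0)):
        q=ik(p,rot(a,s));print(s,nm,q)
    for d in(30,60,90,115):
        t=np.radians(d);v=np.array([.12,.022]);w=R.from_euler('z',t).apply(np.r_[v,0])
        print(s,d,ik(L(w[1],-.13+w[0],.245),rot(A0+t,s)))
s=1 if ik(L(.08,.105,.40),rot(A0,1)) is not None else -1
manip.set_gripper(0)
s=min((1,-1),key=lambda s:abs(q[5]) if (q:=ik(L(.08,.105,.40),rot(A0,s))) is not None else 99)
manip.move_linear(manip.state()["tool_pos"]+[0,0,.14],rate=.25)
manip.move_pose(L(.08,.13,.40),rot(A0,s))
st=manip.state();w=cams.capture("wrist");cv2.imwrite("pics/w1.png",w["image"])
np.savez("w1.npz",**w,tp=st["tool_pos"],tr=st["tcp_rot"]);print(s,st["clock"],st["tool_pos"],st["joint_pos"],w["T_tool_cam"])
E
```

```text
can [[0.7465 0.2298 0.12  ]]
A -36.59733235842874
1 push [-0.2003  0.2974  1.5501 -0.      1.2941  0.4385]
1 hov [-0.1408  0.2188  1.3696 -0.      1.5533  0.498 ]
1 hook0 [-0.1335  0.0221  1.8668 -0.      1.2527  0.5052]
1 30 [-0.0203  0.042   1.8462 -0.      1.2533  0.0949]
1 60 [ 0.0895  0.0119  1.8771  0.      1.2526 -0.319 ]
1 90 [ 0.1804 -0.0655  1.9526 -0.      1.2545 -0.7516]
1 115 [ 0.2275 -0.1606  2.0374 -0.      1.2647 -1.1409]
-1 push None
-1 hov None
-1 hook0 None
-1 30 None
-1 60 None
-1 90 [ 0.1804 -0.0655  1.9526 -0.      1.2545  2.39  ]
-1 115 [ 0.2275 -0.1606  2.0374 -0.      1.2647  2.0007]
1 5.275 [ 0.6941 -0.0843  0.4   ] [-0.1565  0.262   1.3169  0.0002  1.5626  0.4808] [[ 0.     -0.9468 -0.322   0.0834]
 [ 1.      0.0004 -0.0011 -0.0001]
 [ 0.0011 -0.322   0.9468 -0.1466]
 [ 0.      0.      0.      1.    ]]
```

View pics/w1.png

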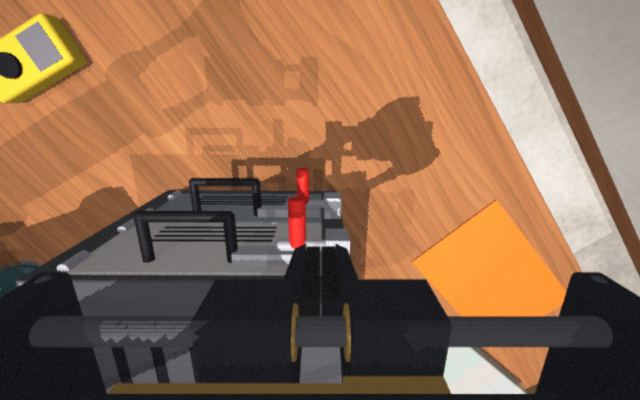

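The wrist view shows the upper knob from about (297,198) at the tip to (297,247), and the upper bar from (137,214) to (234,213). I'll cast those onto their heights.

```bash
python3 - <<'E'
from h import *
w=dict(np.load("w1.npz"));T=np.eye(4);T[:3,:3]=R.from_rotvec(w["tr"]).as_matrix();T[:3,3]=w["tp"];C=T@w["T_tool_cam"]
k=dict(intrinsics=w["intrinsics"],position=C[:3,3],orientation=C[:3,:3])
def loc(p):
    d=p[:,:2]-F0;l=np.array([np.cos(A0),np.sin(A0)]);n=np.array([-l[1],l[0]]);return np.c_[d@n,d@l]
print("bar (out,y)",loc(plane(k,[[140,215],[231,214]],.262)))
h=cv2.cvtColor(w["image"],cv2.COLOR_BGR2HSV)
m=(((h[...,0]<6)|(h[...,0]>174))&(h[...,1]>150)&(h[...,2]>70)).astype(np.uint8)
m[:,:280]=0;m[:,315:]=0
for r in(200,205,210,220,230,240):
    u=np.nonzero(m[r])[0];print(r,u.min(),u.max(),loc(plane(k,[[u.min(),r],[u.max(),r]],.262)))
E
```

```text
bar (out,y) [[ 0.0524 -0.0536]
 [ 0.0537  0.0387]]
200 288 307 [[0.0687 0.0969]
 [0.0687 0.1158]]
205 288 304 [[0.0634 0.0967]
 [0.0634 0.1127]]
210 288 305 [[0.0581 0.0965]
 [0.0581 0.1136]]
220 288 305 [[0.0472 0.0962]
 [0.0473 0.1135]]
230 289 305 [[0.0361 0.0968]
 [0.0361 0.1133]]
240 289 305 [[0.0247 0.0965]
 [0.0248 0.1131]]
```

```bash
python3 - <<'E'
from h import *
from cell import manip,cams
manip.move_linear(L(.053,.142,.40),rate=.25)
manip.move_linear(L(.053,.142,.247),rate=.15)
print("down",manip.state()["contact_force"])
l=np.array([np.cos(A0),np.sin(A0),0])
for y in np.arange(.134,.0985,-.004):
    manip.move_linear(L(.053,y,.247),rate=.05);st=manip.state();f=st["contact_force"]
    print(round(y,4),f,f@l)
    if abs(f@l)>12: break
manip.move_linear(L(.053,y+.012,.247),rate=.1)
manip.move_linear(L(.053,y+.012,.36),rate=.25)
manip.move_linear(L(.08,.13,.40),rate=.25)
st=manip.state();w=cams.capture("wrist");cv2.imwrite("pics/w2.png",w["image"]);print(st["clock"],st["tool_pos"])
E
```

```text
down [-0.5735  0.5418 -0.1753]
0.134 [0.0089 0.4584 0.7979] -0.26616464894872616
0.13 [0.3575 0.5943 0.4736] -0.06731153586512068
0.126 [ 1.1536 -1.0945 -0.4776] 1.578693914039346
0.122 [ 1.6365 -0.4697 -1.5287] 1.5938659541507263
0.118 [1.5541 0.0834 0.0493] 1.1979314217218031
0.114 [ 1.4805 -0.7769 -1.3385] 1.6517913740116406
0.11 [ 0.8385 -0.2163 -0.4655] 0.8021507669830075
0.106 [ 2.1504 -0.1213  0.4888] 1.7987735832613903
0.102 [ 1.3096 -0.0131 -1.3649] 1.0592464510548274
10.2833 [ 0.6938 -0.0851  0.3976]
```

View pics/w2.png

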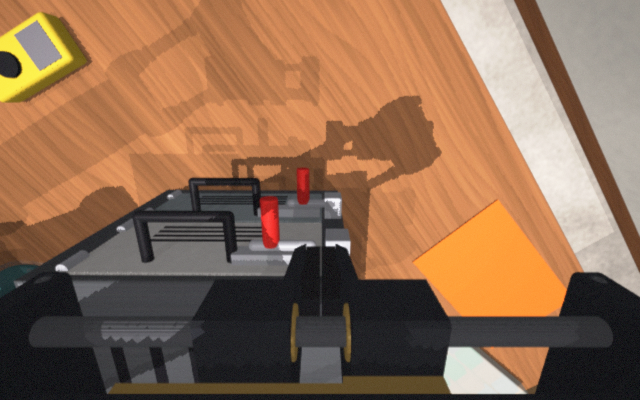

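The upper knob has moved to column 270 (about 28 mm, so roughly 0.030 travel), clear of the keep. The lower knob is unchanged. Next I hook the bar from behind and swing the door.

```bash
python3 - <<'E'
from h import *
from cell import manip,cams
def P(deg,z,o=.024):
    w=R.from_euler('z',deg,degrees=True).apply([.12,o-.002,0]);return L(w[1]+.002,w[0]-.128,z)
manip.move_linear(P(0,.40),rate=.25)
manip.move_linear(P(0,.27),rate=.15)
manip.move_linear(P(0,.248),rate=.05)
f=manip.state()["contact_force"];print("down",f)
if np.linalg.norm(f)<8:
  for d in range(8,113,8):
    manip.move_linear(P(d,.248),rate=.09,rot=rot(A0+np.radians(d)))
    st=manip.state();f=st["contact_force"];print(d,f,st["clock"])
    if np.linalg.norm(f)>15: print("STOP");break
E
```

```text
down [-0.479   0.3024  0.0784]
8 [-0.2911  0.6144  0.0835] 13.025
16 [-0.3599 -0.3945 -0.717 ] 13.3667
24 [-0.46   -0.7208  0.1701] 13.7083
32 [ 0.3265 -0.0217 -0.0948] 14.05
40 [-0.5297 -0.3019 -0.5849] 14.3917
48 [-1.5915 -0.1275 -0.4671] 14.7333
56 [-0.0608  0.7932  0.5646] 15.075
64 [-0.5504  0.0643 -0.1798] 15.4167
72 [-0.9194 -0.7147  0.193 ] 15.7583
80 [0.3534 0.3262 0.8066] 16.1
88 [ 0.0669 -0.3658 -0.815 ] 16.4417
96 [ 0.0173 -0.2859 -0.4677] 16.7833
104 [0.1342 0.9344 0.4887] 17.125
112 [ 0.6039  0.067  -0.2653] 17.4667
```

```bash
python3 - <<'E'
from h import *
from cell import manip,cams
w=R.from_euler('z',110,degrees=True).apply([.12,.022,0]);p=L(w[1]+.002,w[0]-.128,.248)
manip.move_linear(p,rate=.05)
p[2]=.42;manip.move_linear(p,rate=.15)
c=cams.capture("scene");cv2.imwrite("pics/s2.png",c["image"]);print(manip.state()["clock"],manip.state()["contact_force"])
P0=dict(np.load("scene0.npz"))
E
```

```text
19.0667 [-0.3915  0.1938 -0.055 ]
```

View pics/s2.png

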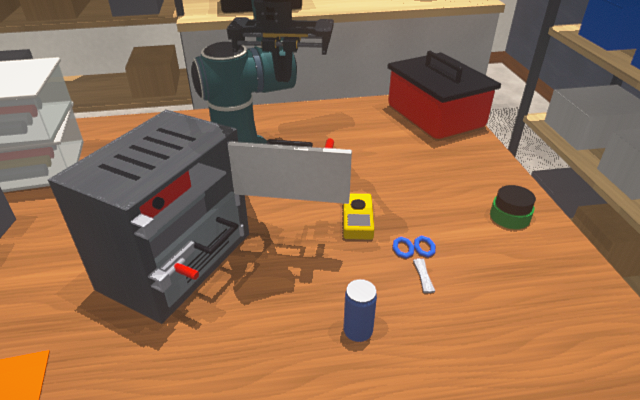

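The scene view shows the top half swung out, with its top edge running from about (230,143) to (351,151). The lower knob is still at (186,270) and the bystanders are where they were. I'll check the angle, then hand in.

```bash
python3 - <<'E'
from h import *
from cell import order
c=dict(np.load("scene0.npz"))
p=plane(c,[[230,143],[351,151]],.285);d=p[1]-p[0];a=np.degrees(np.arctan2(d[1],d[0])-A0);print(a,np.linalg.norm(d))
if a>93: print(order.close_job())
E
```

```text
110.00902091563681 0.2542877694969844
the job is handed in; nothing more can be done
None
```

The job is handed in: I slid the top bolt back about 30 mm, then swung the top half open to about 110° and let go; in the last picture the bottom half is still shut and bolted and the bench items are where they were.

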